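Sleeve the test mast, drop its prop leg, hold it upright

ROBOT

A 6-joint arm with a two-finger parallel gripper is mounted at the origin on the work surface. World frame = base frame: x ahead of the robot, y to its left, z up, the work surface at z = 0. Lengths are in m, angles in rad, forces in N, time in s.
With the tool pointing down it reaches from about 0.35 to 0.85 m from the base axis. Payload 8.1 kg.
Tool frame: the origin (TCP) lies at the very end of the fingers, on their centre line; the grasp point (between the pads) lies 19 mm behind it; z points along the fingers, y is the line along which they close (so a half turn about z gives the same grasp; the last joint's range is limited). The gripper opens to 93 mm and grips with 3 to 60 N. Pads are 15 mm wide; open, the fingers measure 128 mm over their backs; the gripper's body (75 mm by 188 mm) begins 65 mm behind the grasp point.
Start: joints at [-1.381, 0.13, 1.488, -0, 1.523, -0.085], TCP at [0.163, -0.577, 0.219] pointing down, gripper open.
Joint ranges: [-2.96, 2.96], [-0.89, 2.26], [0.02, 2.5], [-1.34, 4.48], [0, 2.73], [-2.66, 2.66]. Speed limits (rad/s): [2.39, 2.39, 2.79, 3.14, 3.14, 3.14].

INTERFACE

Orientations are given as a unit quaternion [w, x, y, z].
In Python, from plant import manip, cams, close_job, models gives the robot as it stands. The module is installed in compiled form; this text tells all that it offers.
- The arm moves only by the tool arm_command, never from a script. Its argument "series" is a list of rows, each a list of 7 numbers: the shift along the tool's x, y, z in mm, then the turn, a rotation vector about the tool's x, y, z in degrees, then the closure, from 0 (fully open) to 1 (shut). A call has 1 to 8 rows; each row shifts and turns the commanded pose from where the row before left it, along the tool's axes as they then stand; what a row does not reach is not made up. A row lasts 1/10 s, in which the tool goes at most 50 mm and 8.59 degrees, less where a joint would pass 70% of its speed; a pose out of reach is approached as far as the arm can. A call is refused whole if a number of a shift passes 50 or a number of a turn 8.59, either way. A call with a gripper value outside its range is refused whole. The fingers move at their own pace and stop on an object; "grip_force" is the grip in N (left out, the last holds). Time passes only in rows, so rows that do not move let the fingers close. It gives the time, the measured TCP pose, the force, the opening and the grip force at its end, in the units of the state.
- manip.get_obs(): the state, without advancing time (a new reading comes with each control period).
- cams.read_camera(name): name is "scene" or "top"; returns the picture (400x640x3 uint8, blue, green, red); there is no depth.
- cams.calibration(name): a dict with "intrinsics" (3x3 intrinsics, pixels), "eye" and "rotation" of the camera in the world. Camera axes: x right, y up, looking along -z (the intrinsics and any distortion apply to the point x, -y, -z); pixel columns grow to the right and rows downward; lengths in m; the calibration is good to about 2 mm. A picture is of the moment at which its call begins. calibration takes no time and is no camera call.
- close_job(): hands the job in; it is judged then, once.
Trained networks look in the newest picture that a camera, given by its name, has taken for a name from the list of things; names that differ only in an ending like _2 or _b are one class to them, and where a whole thing is asked for, a point or a joint stands for the part that bears it (a point fixed in the world has none). Each returns a list of dicts, best first, with "score" (0 to 1); they miss things now and then, are a little off and sometimes report something else, mostly with a low value. They report only what shows in the picture. A call takes as long as a camera call. They do not tell look-alikes from the thing itself.
- models.recognise(thing, camera): "extent" ([left, top, right, bottom] in pixels, round what is visible of it).
- models.regions_of(thing, camera): "region" (400x640 bool, what is visible of it) and "extent" ([left, top, right, bottom] in pixels, round what is visible of it).
The state is a dict: "time": time; "joints": joint angles; "qd": joint speeds; "joint_torque": joint torques, N m; "ee_pos": TCP position; "eef_rot": TCP orientation; "wrist_force": force on the tool from outside, world axes, zero at the start; "moment": the same for the moment, N m; "opening": finger opening in m; "grip_force": force on a finger pad.
Only numpy, scipy, OpenCV 4.12 (cv2) and the standard library are available. Lean on these libraries where they do the work, as an engineer would, in place of code of your own. Each camera call takes 0.05 s, during which the arm holds its last target. There are 200 camera calls.

TASK

Slip the loose steel spacer sleeve over the shaft on top of the leaning test mast until it sits on the shoulder and let go of it; then swing the mast's folded prop leg over centre, away from the mast and all the way down. Then grip the mast itself by its bare shaft or post (not by the sleeve), raise it upright, and finish while still gripping and holding it there: it tips over if let go, and must not be left leaning on the prop leg. Do not knock the other things about.

Things in the scene. Friction and masses are not known exactly. Their poses are not given: they have to be found in the camera images.
- base: Dark steel base plate screwed to the bench, 300 x 150 x 12 mm, position and yaw vary. Origin at bench level directly below the mast's hinge; plate reaches from x -115 to +185 mm and y +-75 mm. Its x axis points, roughly, away from the robot, to the side where the prop leg comes down; y is parallel to the hinge; z up. Two ears (up to 46 mm high, outer faces at y +-32 mm) carry the hinge.
- hinge (a point): Centre of the mast's hinge, 30 mm above the bench, axes as those of the base (the mast turns about y).
- mast_tilt (a joint): Lean of the mast in rad: 0 is upright, negative leans towards -x of the base (towards the robot), positive towards +x. Starts on its stop at -0.25. Free hinge with slight friction; upright is an unstable balance (mast about 1.4 kg, centre of mass about 105 mm above the hinge), so it falls back to -0.25 or over to the other side: onto the foot bar at about +0.14 if the leg is down, else to +0.4. At -0.25 about 0.35 N m about the hinge start to raise it.
- mast: The mast itself: an aluminium post of 30 (x) x 36 (y) mm section from 4 to 184 mm above the hinge, topped by a 32 x 38 mm steel shoulder plate whose upper face is at 190 mm; on it stands a bare steel shaft, 18 mm in diameter, 56 mm long, the last 8 mm tapering to 10 mm. Origin at the hinge, z up along the shaft, x and y as the base when upright.
- shoulder (a point): Centre of the shoulder plate's upper face, at the foot of the shaft; moves with the mast, z along the shaft, y parallel to the hinge.
- shaft_top (a point): Centre of the shaft's top end, 56 mm above the shoulder along the shaft; same axes.
- leg_angle (a joint): Angle of the prop leg in rad relative to the mast: 0 folded up parallel to the mast, 2.1 fully down (its stop). An over-centre spring holds it at either end: at 0 with about 0.13 N m (about 1 N at the foot bar); once pushed past about 0.95 (with the mast leaning back, somewhat earlier, by its own weight) it snaps down by itself in under a second.
- leg_pivot (a point): Pivot of the prop leg: in the mast's frame 40 mm towards +x from the axis and 70 mm above the hinge; the leg turns about y.
- foot_bar (a point): Centre of the prop leg's foot: a round steel bar 14 mm in diameter and 138 mm long overall, parallel to y, at the end of the 12 mm thick leg, 125 mm from the leg pivot. While folded it stands beside the shoulder, 40 mm from the mast's axis on the +x side, and its ends overhang the post by 50 mm on either side, open from above and from behind.
- leg: The prop leg: a 12 mm round steel bar on the mast's +x side with the foot bar across its end. Origin at its pivot, z along the leg towards the foot bar, y parallel to the hinge.
- sleeve: Loose plain steel spacer sleeve, the smaller and taller of the two rings: 40 mm outer diameter, 22 mm bore, 22 mm high, about 0.12 kg, standing upright on the bench with its bore vertical. Origin at the centre of its underside.
- collar: Bystander: larger flat steel ring, 68 mm outer diameter, 44 mm bore, 14 mm high. Origin at the centre of its underside.
- jar: Bystander: small glass jar with white cap, 52 mm in diameter, 60 mm high. Origin under its centre.
- wrench: Bystander: wrench lying flat, about 160 mm long along its x.
- driver: Bystander: screwdriver lying flat, about 170 mm long along its x.
- clampblock: Bystander: aluminium block 50 x 35 x 30 mm with a 12 mm stud on top.
- oiler: Bystander: white plastic bottle, 48 mm in diameter, 120 mm high.
Not all that is in view belongs to the job. Leave any red or yellow look-alike of the sleeve alone.

How it is judged:
By the outcome, as a careful person would: the job done as asked, in the order asked, and still so for the second after the job is handed in, while the arm keeps its last pose, push and grip.
It also fails if it takes over 72 s, if anything falls off the work surface, if the arm or the gripper's body presses on something with over 40 N, if the wrist force passes 120 N, or if a joint passes its speed limit or range.

## Working session

There is one attempt and no reset: what is moved stays moved. The work goes in short steps, Python scripts to look and compute and a tool call to move; the robot and the scene stay as the last step left them, time stands still between calls to the robot, and variables do not carry over. Pictures are saved under pics/ and viewed, at most 10 in all, crops included, and the job is handed in when it is done.

Besides the shell and the picture viewer there is one more tool, called after "Call:" as name(argument=value, ...), one argument or row to a line, values as JSON. arm_command: Moves the arm, as the interface text tells. Its arguments: {"type":"object","properties":{"series":{"type":"array"},"grip_force":{"type":"number"}},"required":["series"]}

```bash
mkdir -p pics; ls
python3 - <<'E'
from plant import manip,cams,models
import cv2,numpy as np
np.set_printoptions(precision=4,suppress=True)
for c in("scene","top"):
    im=cams.read_camera(c);cv2.imwrite(f"pics/{c}0.png",im)
    k=cams.calibration(c);print(c,k)
    for t in("sleeve","collar","mast","foot_bar","base","jar","oiler","clampblock","wrench","driver"):
        print(t,[(round(float(d['score']),2),np.round(d['extent']).tolist()) for d in models.recognise(t,c)[:3]])
print(manip.get_obs())
E
```

```text
pics
scene {'intrinsics': array([[373.8776,   0.    , 321.921 ],
       [  0.    , 373.8776, 197.8509],
       [  0.    ,   0.    ,   1.    ]]), 'eye': array([ 1.1823, -0.0222,  0.9482]), 'rotation': array([0.6974, 0.2585, 0.2391, 0.6242])}
sleeve [(0.72, [362.0, 232.0, 377.0, 246.0]), (0.7, [396.0, 210.0, 405.0, 229.0]), (0.63, [368.0, 209.0, 381.0, 219.0])]
collar [(0.65, [393.0, 238.0, 421.0, 256.0]), (0.61, [280.0, 175.0, 332.0, 248.0]), (0.55, [263.0, 173.0, 337.0, 315.0])]
mast [(0.55, [394.0, 214.0, 405.0, 224.0])]
foot_bar [(0.83, [278.0, 193.0, 329.0, 241.0])]
base [(0.83, [268.0, 172.0, 337.0, 313.0])]
jar [(0.75, [197.0, 221.0, 218.0, 246.0])]
oiler [(0.94, [449.0, 222.0, 474.0, 255.0]), (0.67, [134.0, 236.0, 178.0, 249.0]), (0.45, [266.0, 173.0, 338.0, 314.0])]
clampblock [(0.6, [416.0, 195.0, 431.0, 213.0])]
wrench [(0.95, [185.0, 276.0, 237.0, 299.0])]
driver [(0.85, [134.0, 235.0, 176.0, 250.0])]
top {'intrinsics': array([[480.435 ,   0.    , 315.5702],
       [  0.    , 480.435 , 196.9327],
       [  0.    ,   0.    ,   1.    ]]), 'eye': array([0.3137, 0.0118, 1.7255]
[... 571 characters left out ...]
[195.0, 160.0, 211.0, 176.0]), (0.22, [309.0, 170.0, 350.0, 187.0])]
clampblock [(0.53, [207.0, 214.0, 219.0, 227.0])]
wrench [(0.56, [385.0, 156.0, 423.0, 177.0])]
driver [(0.52, [423.0, 200.0, 471.0, 221.0])]
{'time': 1.1, 'joints': array([-1.3814,  0.1304,  1.4882,  0.    ,  1.523 , -0.0854]), 'qd': array([ 0.0015,  0.0002,  0.0008, -0.0017, -0.0013, -0.0006]), 'joint_torque': array([ -0.0004, -55.9779, -49.2061,   0.0767,   0.0227,  -0.    ]), 'ee_pos': array([ 0.1628, -0.5775,  0.2186]), 'eef_rot': array([-0.    ,  0.9906,  0.137 ,  0.    ]), 'wrist_force': array([-0.0663,  0.462 , -0.388 ]), 'moment': array([ 0.0092,  0.0466, -0.0332]), 'grip_force': 0.0, 'opening': 0.0930320493897639}
```

Run:
```python
import cv2
a=cv2.imread('pics/scene0.png')[160:330,120:490];cv2.imwrite('pics/s1.png',cv2.resize(a,(800,368),interpolation=cv2.INTER_CUBIC))
a=cv2.imread('pics/top0.png')[120:260,190:430];cv2.imwrite('pics/t1.png',cv2.resize(a,(800,467),interpolation=cv2.INTER_CUBIC))
```

```text
(no output)
```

View pics/s1.png

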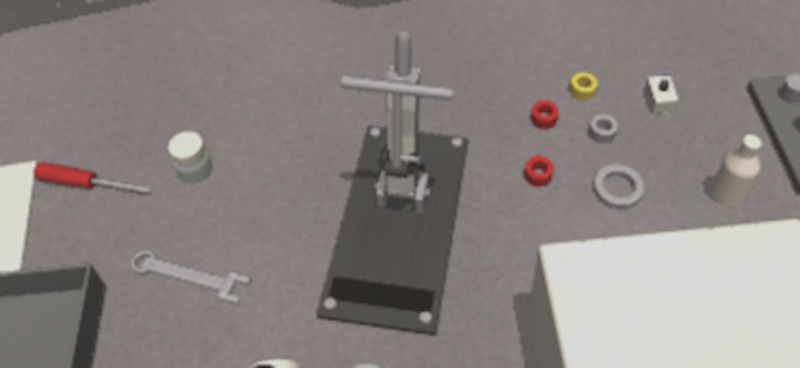

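View pics/t1.png

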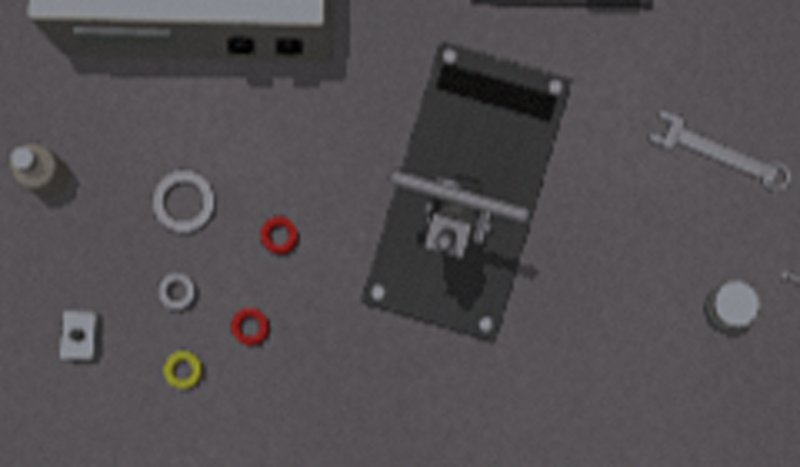

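```bash
cat > h.py <<'E'
import numpy as np,cv2
from scipy.spatial.transform import Rotation as R
from scipy.optimize import least_squares
from plant import manip,cams,models
np.set_printoptions(precision=4,suppress=True)
def q(a): return R.from_quat([a[1],a[2],a[3],a[0]])
K={c:cams.calibration(c) for c in("scene","top")}
def proj(c,P):
    k=K[c];p=(np.atleast_2d(P)-k['eye'])@q(k['rotation']).as_matrix();p=p*[1,-1,-1]
    u=p@k['intrinsics'].T;return u[:,:2]/u[:,2:]
def ray(c,uv,z):
    k=K[c];d=np.linalg.inv(k['intrinsics'])@[*uv,1];d=q(k['rotation']).apply(d*[1,-1,-1])
    return k['eye']+d*(z-k['eye'][2])/d[2]
def base(b): return R.from_euler('z',b[2]),np.array([b[0],b[1],0])
def mastpt(b,tilt,p):  # p in mast frame
    r,t=base(b);return r.apply(R.from_euler('y',tilt).apply(p)+[0,0,.03])+t
S=lambda x,y:(120+x*370/800-.27,160+y*170/368-.27)   # crop px -> image px
T=lambda x,y:(190+x*.3-.35,120+y*.3-.35)
E
python3 - <<'E'
from h import *
cor=np.array([[.185,.075,.012],[.185,-.075,.012],[-.115,-.075,.012],[-.115,.075,.012]])
fb=np.array([[.04,.069,.195],[.04,-.069,.195]]);st=np.array([[0,0,.246]])
obs={"top":np.array([T(441,43),T(572,78),T(494,342),T(362,304),T(397,179),T(525,215),T(446,238)]),
"scene":np.array([S(318,316)[0:2],S(436,331),S(468,138),S(367,127),S(344,82),S(452,93),S(403,36)])}
# scene is seen from the far side: order by proximity after a first guess
def model(b,c):
    r,t=base(b);return proj(c,np.vstack([r.apply(cor)+t,mastpt(b,-.25,np.vstack([fb,st]))]))
f0=lambda b:(model(b,"top")-obs["top"]).ravel()
c=ray("top",T(467,190),.012);d=ray("top",T(506,60),.012)-c
s=least_squares(f0,[c[0],c[1],np.arctan2(d[1],d[0])]);print(s.x);print(s.fun.reshape(-1,2))
print("scene model\n",model(s.x,"scene"),"\n",obs["scene"])
def f(b):return np.r_[f0(b),(model(b,"scene")-obs["scene"]).ravel()]
s=least_squares(f,s.x,loss='soft_l1');print(s.x,);print(s.fun.reshape(-1,2))
for c,uv in(("top",T(177,291)),("scene",S(603,128))):print(c,"sleeve z.01",ray(c,uv,.014))
E
```

```text
[ 0.5676 -0.0099 -0.2612]
[[-0.0879 -0.6153]
 [ 0.1473  0.1541]
 [ 0.7269 -0.0951]
 [ 0.08   -0.4871]
 [-2.0589 -0.9054]
 [ 1.565   0.449 ]
 [-0.2714  1.294 ]]
scene model
 [[322.8994 313.2627]
 [267.2648 305.2327]
 [290.7122 217.5793]
 [337.4413 223.0513]
 [331.5316 203.4642]
 [278.2188 197.519 ]
 [307.6611 175.2943]] 
 [[266.805  305.7083]
 [321.38   312.6376]
 [336.18   223.48  ]
 [289.4675 218.3985]
 [278.83   197.6104]
 [328.78   202.692 ]
 [306.1175 176.3604]]
[ 0.5674 -0.0108 -0.2442]
[[ -0.7601  -0.4615]
 [ -0.3417  -0.3507]
 [  1.6084  -0.2307]
 [  0.7607   0.06  ]
 [ -1.8222  -0.4751]
 [  2.006    0.1729]
 [  0.3542   1.4524]
 [ 56.9942   7.2266]
 [-53.4278  -6.8302]
 [-46.4425  -5.6738]
 [ 47.1054   4.2453]
 [ 52.3267   5.4736]
 [-51.0869  -4.8609]
 [  0.7788  -1.126 ]]
top sleeve z.01 [0.4831 0.2918 0.014 ]
scene sleeve z.01 [0.483  0.2861 0.014 ]
```

```bash
cat > fit.py <<'E'
from h import *
cor=np.array([[.185,.075,.012],[.185,-.075,.012],[-.115,-.075,.012],[-.115,.075,.012]])
pts=np.array([[.04,0,.195],[0,0,.246]])
obs={"top":np.array([T(441,43),T(572,78),T(494,342),T(362,304),T(461,197),T(446,238)]),
"scene":np.array([S(436,331),S(318,316),S(367,127),S(468,138),S(398,87.5),S(403,36)])}
def model(b,c):
    r,t=base(b);return proj(c,np.vstack([r.apply(cor)+t,mastpt(b,-.25,pts)]))
if __name__=="__main__":
  for cs in(["top"],["scene"],["top","scene"]):
    s=least_squares(lambda b:np.concatenate([(model(b,c)-obs[c]).ravel() for c in cs]),[.567,-.01,-.26],loss='soft_l1')
    print(cs,s.x);print(s.fun.reshape(-1,2))
  for c,uv in(("top",T(177,291)),("scene",S(603,128))):
    im=cv2.imread(f'pics/{c}0.png').astype(int);u,v=np.round(uv).astype(int)
    w=im[v-9:v+10,u-9:u+10].sum(2);bg=np.median(w);m=(abs(w-bg)>60).astype(np.uint8)
    print(bg);print(w[2:-2,2:-2]//3)
    for n,l in(("red/yellow",0),):
      pass
  o=manip.get_obs();print(proj("top",o['ee_pos']),proj("scene",o['ee_pos']))
E
python3 fit.py
```

```text
['top'] [ 0.5674 -0.0098 -0.2613]
[[-0.1019 -0.5697]
 [ 0.1328  0.2033]
 [ 0.705  -0.046 ]
 [ 0.0587 -0.4417]
 [-0.3097 -0.1862]
 [-0.2951  1.3493]]
['scene'] [ 0.568  -0.0131 -0.2562]
[[ 0.673   0.8185]
 [-0.4614 -0.0228]
 [ 0.0245 -0.5544]
 [ 0.0806 -0.3474]
 [-0.4265  0.5475]
 [ 0.165  -0.8588]]
['top', 'scene'] [ 0.5677 -0.0118 -0.2575]
[[ 0.2481 -0.6112]
 [ 0.5256  0.016 ]
 [ 1.4108 -0.152 ]
 [ 0.7176 -0.3966]
 [ 0.3437 -0.2553]
 [ 0.4389  1.2955]
 [ 1.0541  0.6796]
 [-0.054  -0.2298]
 [ 0.4848 -0.6855]
 [ 0.5258 -0.43  ]
 [ 0.0815  0.4136]
 [ 0.6974 -0.982 ]]
256.0
[[ 83  82  84  85  84  84  85  82  84  82  83  83  85  86  85]
 [ 85  83  83  83  85  89  92  87  87  85  83  83  84  87  84]
 [ 85  84  81  90 108 113 118 115 115 105  89  83  82  84  85]
 [ 85  84  78 114 129 130 116 117 130 126 115  77  80  85  87]
 [ 86  75 102 133 119  93  74  78  97 124 133  95  71  84  87]
 [ 83  80 125 135  81  44  50  69  80 103 131 127  63  82  89]
 [ 81  92 126 121  54  49  71  83  84  88 126 138  62  68  87]
 [ 80  95 127 117  49  52  83  87  84  87 127 138  62  53  87]
 [ 83  93 128 130 
[... 719 characters left out ...]
  92 127 156 159 140 127]
 [108 138 163 142 109  96  96  92  88  83  97 144 164 147 131]
 [ 99 121 155 154 129 106 101  96  87  81  96 143 165 146 129]
 [ 88  90 139 163 154 138 126 117  97  94 129 158 165 137 122]
 [ 82  75 104 142 159 156 154 153 148 144 157 165 149 126 124]
 [ 83  74  81 103 123 150 163 166 165 168 161 138 111 117 125]
 [ 87  80  81  83  93 112 123 125 128 127 122 103 102 118 125]
 [105  87  84  86  90  92  95  95  98  95  95  93 111 127 130]
 [125 117 100  87  90  93  93  96  96  96  94 102 122 129 131]
 [132 130 121 109  99  94  96  95  99 102 103 116 128 126 126]
 [129 127 126 125 122 120 119 119 120 121 121 125 130 128 126]]
[[511.0535 311.086 ]] [[115.6746 124.3791]]
```

```bash
cat >> h.py <<'E'
def down(yaw,tilt=0): # tool along the mast at this tilt; x of tool ~ base x
    return R.from_euler('z',yaw)*R.from_euler('y',tilt)*R.from_euler('x',np.pi)
def plan(P,Rt,n,start=None):
    o=manip.get_obs();p,r=(o['ee_pos'],q(o['eef_rot'])) if start is None else start
    dv=(r.inv()*Rt).as_rotvec()/n;dp=(np.array(P)-p)/n
    for i in range(n):
        print(np.round(np.r_[r.inv().apply(dp)*1000,np.degrees(dv)],2).tolist());r=r*R.from_rotvec(dv)
E
python3 - <<'E'
from h import *
a=ray("top",(242.55,206.9),.021);b=ray("scene",(399,217.2),.021);print(a,b)
m=(a+b)/2;A=np.array([.3,-.2,.35]);B=np.array([m[0],m[1],.1])
plan(A,down(0),11);print();plan(B,down(0),14,(A,down(0)))
E
```

```text
[0.4825 0.2914 0.021 ] [0.4819 0.2866 0.021 ]
[21.31, -29.65, -11.94, -0.0, -0.0, 1.43]
[20.57, -30.17, -11.94, -0.0, -0.0, 1.43]
[19.81, -30.67, -11.94, -0.0, -0.0, 1.43]
[19.03, -31.16, -11.94, -0.0, -0.0, 1.43]
[18.25, -31.62, -11.94, -0.0, -0.0, 1.43]
[17.45, -32.07, -11.94, -0.0, -0.0, 1.43]
[16.65, -32.5, -11.94, -0.0, -0.0, 1.43]
[15.83, -32.9, -11.94, -0.0, -0.0, 1.43]
[15.0, -33.29, -11.94, -0.0, -0.0, 1.43]
[14.17, -33.65, -11.94, -0.0, -0.0, 1.43]
[13.32, -33.99, -11.94, -0.0, -0.0, 1.43]

[13.02, -34.93, 17.86, 0.0, 0.0, 0.0]
[13.02, -34.93, 17.86, 0.0, 0.0, 0.0]
[13.02, -34.93, 17.86, 0.0, 0.0, 0.0]
[13.02, -34.93, 17.86, 0.0, 0.0, 0.0]
[13.02, -34.93, 17.86, 0.0, 0.0, 0.0]
[13.02, -34.93, 17.86, 0.0, 0.0, 0.0]
[13.02, -34.93, 17.86, 0.0, 0.0, 0.0]
[13.02, -34.93, 17.86, 0.0, 0.0, 0.0]
[13.02, -34.93, 17.86, 0.0, 0.0, 0.0]
[13.02, -34.93, 17.86, 0.0, 0.0, 0.0]
[13.02, -34.93, 17.86, 0.0, 0.0, 0.0]
[13.02, -34.93, 17.86, 0.0, 0.0, 0.0]
[13.02, -34.93, 17.86, 0.0, 0.0, 0.0]
[13.02, -34.93, 17.86, 0.0, 0.0, 0.0]
```

Call:
arm_command(
  series=[
    [21, -30, -12, 0, 0, 2, 0.3],
    [21, -30, -12, 0, 0, 2, 0.3],
    [20, -31, -12, 0, 0, 2, 0.3],
    [19, -31, -12, 0, 0, 2, 0.3],
    [18, -32, -12, 0, 0, 2, 0.3],
    [17, -32, -12, 0, 0, 2, 0.3],
    [16, -33, -12, 0, 0, 2, 0.3],
    [15, -33, -12, 0, 0, 1.8, 0.3],
  ],
  grip_force=15,
)

```text
time: 1.9
ee_pos: [0.2702, -0.3041, 0.3153]
eef_rot: [0.0, 1.0, -0.001, 0.0]
wrist_force: [0.7, -0.3, 0.0]
opening: 0.0651
grip_force: 0.0
```

Call:
arm_command(
  series=[
    [14, -34, -12, 0, 0, 0, 0.3],
    [14, -34, -12, 0, 0, 0, 0.3],
    [13, -34, -12, 0, 0, 0, 0.3],
    [13, -35, 0, 0, 0, 0, 0.3],
    [13, -35, 0, 0, 0, 0, 0.3],
    [13, -35, 0, 0, 0, 0, 0.3],
    [13, -35, 5, 0, 0, 0, 0.3],
    [13, -35, 20, 0, 0, 0, 0.3],
  ],
)

```text
time: 2.7
ee_pos: [0.3774, -0.0273, 0.3277]
eef_rot: [0.001, 1.0, -0.0, 0.002]
wrist_force: [-0.2, -0.2, -0.7]
opening: 0.0652
grip_force: 0.0
```

Call:
arm_command(
  series=[
    [13, -35, 20, 0, 0, 0, 0.3],
    [13, -35, 20, 0, 0, 0, 0.3],
    [13, -35, 20, 0, 0, 0, 0.3],
    [13, -35, 30, 0, 0, 0, 0.3],
    [13, -35, 30, 0, 0, 0, 0.3],
    [13, -35, 30, 0, 0, 0, 0.3],
    [0, 0, 0, 0, 0, 0, 0.3],
    [0, 0, 0, 0, 0, 0, 0.3],
  ],
)

```text
time: 3.5
ee_pos: [0.4536, 0.1816, 0.1746]
eef_rot: [0.001, 1.0, 0.0, -0.001]
wrist_force: [0.1, -0.5, -0.1]
opening: 0.0655
grip_force: 0.0
```

Run:
```python
from h import *
print(manip.get_obs()['joints']);plan([.482,.289,.1],down(0),1)
```

```text
[ 0.2761 -0.1472  1.845  -0.0003  1.4467  1.846 ]
[28.73, -107.46, 74.37, 0.06, 0.16, 0.05]
```

Call:
arm_command(
  series=[
    [9, -34, 20, 0, 0, 0, 0.3],
    [9, -34, 20, 0, 0, 0, 0.3],
    [9, -34, 20, 0, 0, 0, 0.3],
    [2, -5.5, 10, 0, 0, 0, 0.3],
    [0, 0, 0, 0, 0, 0, 0.3],
    [0, 0, 0, 0, 0, 0, 0.3],
  ],
)

```text
time: 4.1
ee_pos: [0.4843, 0.2878, 0.1071]
eef_rot: [-0.0, 1.0, -0.001, 0.001]
wrist_force: [-1.1, -0.8, -0.1]
opening: 0.0647
grip_force: 0.0
```

Run:
```python
from h import *
plan([.482,.289,.1],down(0),1);p=manip.get_obs()['ee_pos'];v=[]
for c in("top","scene"):
    im=cams.read_camera(c);cv2.imwrite(f'pics/{c}2.png',im);u=proj(c,p)[0];print(c,u)
    x,y=np.round(u).astype(int)-[40,40];v.append(cv2.resize(im[y:y+80,x:x+80],(400,400),interpolation=cv2.INTER_CUBIC));print(x,y)
cv2.imwrite('pics/v2.png',np.hstack(v))
```

```text
[-2.28, -1.24, 7.15, -0.01, -0.08, -0.1]
top [239.6061 203.8157]
200 164
scene [403.7722 199.7935]
364 160
```

View pics/v2.png

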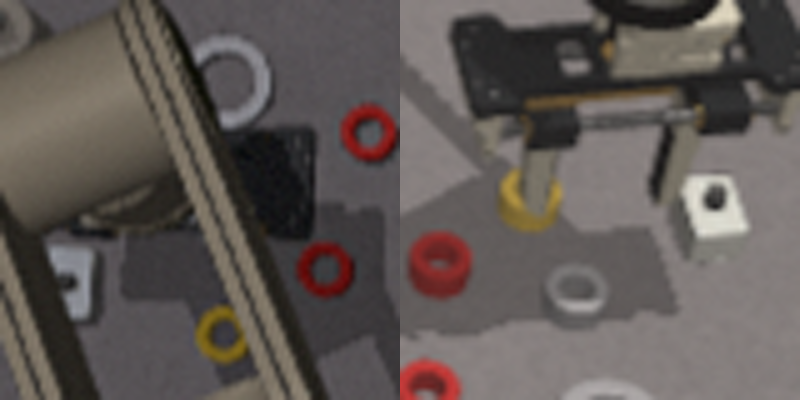

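Call:
arm_command(
  series=[
    [-1, 0.5, 25, 0, 0, 0, 0.3],
    [-1, 0, 25, 0, 0, 0, 0.3],
    [0, 0, 25, 0, 0, 0, 0.3],
    [0, 0, 15, 0, 0, 0, 0.3],
    [0, 0, 5, 0, 0, 0, 0.3],
    [0, 0, 0, 0, 0, 0, 0.3],
    [0, 0, 0, 0, 0, 0, 0.3],
  ],
)

```text
time: 4.9
ee_pos: [0.4826, 0.2886, 0.0121]
eef_rot: [-0.0, 1.0, -0.001, 0.001]
wrist_force: [0.6, -1.2, 0.2]
opening: 0.0653
grip_force: 0.0
```

Call:
arm_command(
  series=[
    [0, 0, 5, 0, 0, 0, 0.3],
    [0, 0, 3, 0, 0, 0, 0.3],
    [0, 0, 0, 0, 0, 0, 0.3],
    [0, 0, 0, 0, 0, 0, 0.7],
    [0, 0, 0, 0, 0, 0, 0.7],
    [0, 0, 0, 0, 0, 0, 0.7],
    [0, 0, 0, 0, 0, 0, 0.7],
    [0, 0, 0, 0, 0, 0, 0.7],
  ],
  grip_force=15,
)

```text
time: 5.7
ee_pos: [0.4816, 0.2884, 0.0028]
eef_rot: [-0.0, 1.0, -0.0, 0.0]
wrist_force: [0.3, 0.4, 0.3]
opening: 0.0388
grip_force: 15.0
```

Call:
arm_command(
  series=[
    [0, 0, -15, 0, 0, 0, 0.7],
    [0, 0, -35, 0, 0, 0, 0.7],
    [0, 0, -45, 0, 0, 0, 0.7],
    [0, 0, -45, 0, 0, 0, 0.7],
    [0, 0, -45, 0, 0, 0, 0.7],
    [0, 0, -45, 0, 0, 0, 0.7],
    [0, 0, -45, 0, 0, 0, 0.7],
    [0, 0, -35, 0, 0, 0, 0.7],
  ],
)

```text
time: 6.5
ee_pos: [0.4816, 0.2883, 0.3173]
eef_rot: [-0.001, 1.0, -0.0, 0.002]
wrist_force: [1.2, 0.1, -1.4]
opening: 0.0386
grip_force: 15.0
```

Run:
```python
from h import *
o=manip.get_obs();print(o['time'],o['ee_pos'],o['opening'],o['grip_force'])
b=[.5677,-.0122,-.2575]
P=mastpt(b,-.25,[0,0,.285]);Q=mastpt(b,-.25,[0,0,.33]);print(P,Q,mastpt(b,-.25,[0,0,.19]))
plan(Q,down(b[2],-.25),12)
```

```text
6.5 [0.4816 0.2883 0.3173] 0.038569095110176595 14.99977103434503
[0.4995 0.0058 0.3061] [0.4887 0.0086 0.3497] [ 0.5222 -0.0002  0.2141]
[0.63, 23.31, -2.74, -0.16, 1.17, 1.22]
[1.18, 23.29, -2.66, -0.16, 1.17, 1.22]
[1.73, 23.27, -2.56, -0.16, 1.17, 1.22]
[2.27, 23.24, -2.45, -0.16, 1.17, 1.22]
[2.82, 23.19, -2.33, -0.16, 1.17, 1.22]
[3.35, 23.13, -2.21, -0.16, 1.17, 1.22]
[3.89, 23.06, -2.07, -0.16, 1.17, 1.22]
[4.42, 22.98, -1.92, -0.16, 1.17, 1.22]
[4.94, 22.88, -1.76, -0.16, 1.17, 1.22]
[5.46, 22.78, -1.58, -0.16, 1.17, 1.22]
[5.98, 22.66, -1.4, -0.16, 1.17, 1.22]
[6.48, 22.53, -1.21, -0.16, 1.17, 1.22]
```

Call:
arm_command(
  series=[
    [1, 23, -3, 0, 1.2, 1.2, 0.7],
    [1, 23, -3, 0, 1.2, 1.2, 0.7],
    [2, 23, -2.5, 0, 1.2, 1.2, 0.7],
    [2, 23, -2.5, 0, 1.2, 1.2, 0.7],
    [3, 23, -2.5, 0, 1.2, 1.2, 0.7],
    [3, 23, -2, 0, 1.2, 1.2, 0.7],
    [4, 23, -2, 0, 1.2, 1.2, 0.7],
    [4, 23, -2, 0, 1.2, 1.2, 0.7],
  ],
)

```text
time: 7.3
ee_pos: [0.4859, 0.1022, 0.3343]
eef_rot: [0.0, 0.993, -0.084, 0.084]
wrist_force: [0.4, -0.1, -1.0]
opening: 0.039
grip_force: 15.0
```

Call:
arm_command(
  series=[
    [5, 23, -2, 0, 1.2, 1.2, 0.7],
    [5, 23, -1.5, 0, 1.2, 1.2, 0.7],
    [6, 22, -1.5, 0, 1.2, 1.2, 0.7],
    [6, 22, -1, 0, 1.2, 1.2, 0.7],
    [0, 0, 0, 0, 0, 0, 0.7],
    [0, 0, 0, 0, 0, 0, 0.7],
    [0, 0, 0, 0, 0, 0, 0.7],
  ],
)

```text
time: 8.0
ee_pos: [0.4885, 0.0114, 0.342]
eef_rot: [-0.0, 0.984, -0.125, 0.125]
wrist_force: [-0.3, -0.6, -0.7]
opening: 0.0388
grip_force: 15.0
```

Run:
```python
from h import *
b=[.5677,-.0122,-.2575]
plan(mastpt(b,-.25,[0,0,.33]),down(b[2],-.25),1)
p=manip.get_obs()['ee_pos'];v=[]
for c,h in(("scene",45),("top",40)):
    im=cams.read_camera(c);cv2.imwrite(f'pics/{c}3.png',im);u=proj(c,p)[0];print(c,u)
    x,y=np.round(u).astype(int)-[25,25];x-=0;v.append(cv2.resize(im[y:y+75,x-10:x+65],(400,400),interpolation=cv2.INTER_CUBIC));print(x-10,y)
cv2.imwrite('pics/v3.png',np.hstack(v))
```

```text
[2.82, 2.4, -7.36, -1.87, 0.09, 0.03]
scene [308.0488 148.0017]
273 123
top [321.297  195.8539]
286 171
```

View pics/v3.png

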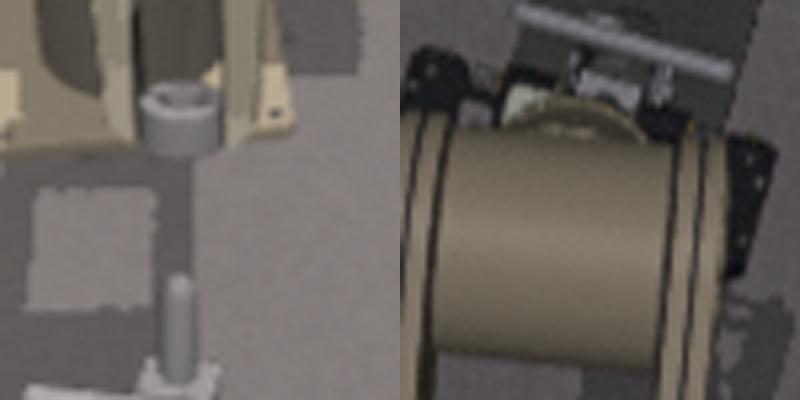

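Run:
```python
from h import *
o=manip.get_obs();p=o['ee_pos'];r=q(o['eef_rot'])
a=np.linspace(0,2*np.pi,73)
for d in(-.006,0,.006):
    for z in(.0028,-.0192):
        ring=p+r.apply(np.c_[.02*np.cos(a)+d,.02*np.sin(a),0*a+z]);u=proj("scene",ring);print(d,z,"min",u.min(0),"max",u.max(0))
for b in([.5677,-.0122,-.2575],[.568,-.0131,-.256]):
  for t in(-.25,-.26):
    print(b,t,proj("scene",mastpt(b,t,[[0,0,.246],[0,0,.19]])))
```

```text
-0.006 0.0028 min [300.4572 144.3987] max [316.7192 151.8049]
-0.006 -0.0192 min [300.1101 136.3374] max [316.5953 143.5487]
0 0.0028 min [299.9812 145.4669] max [316.3304 152.9527]
0 -0.0192 min [299.6257 137.3772] max [316.2005 144.667 ]
0.006 0.0028 min [299.5    146.5465] max [315.9375 154.113 ]
0.006 -0.0192 min [299.1359 138.4282] max [315.8015 145.7977]
[0.5677, -0.0122, -0.2575] -0.25 [[306.6621 175.3988]
 [306.5854 193.5817]]
[0.5677, -0.0122, -0.2575] -0.26 [[306.8366 174.9133]
 [306.7161 193.19  ]]
[0.568, -0.0131, -0.256] -0.25 [[306.2849 175.5078]
 [306.2281 193.6925]]
[0.568, -0.0131, -0.256] -0.26 [[306.4589 175.0217]
 [306.3583 193.3003]]
```

```bash
sed -i '$a B=[.5675,-.0100,-.258]' h.py
python3 - <<'E'
from h import *
plan(mastpt(B,-.25,[.001,0,.33]),down(B[2],-.25),1)
plan(mastpt(B,-.25,[.001,0,.262]),down(B[2],-.25),1)
E
```

```text
[3.11, 0.47, -7.78, -1.88, 0.11, 0.09]
[3.24, 2.7, 60.19, -1.88, 0.11, 0.09]
```

Call:
arm_command(
  series=[
    [3, 0.5, -4, -1.9, 0, 0, 0.7],
    [0, 0, 16, 0, 0, 0, 0.7],
    [0, 0, 16, 0, 0, 0, 0.7],
    [0, 0, 16, 0, 0, 0, 0.7],
    [0, 0, 14, 0, 0, 0, 0.7],
    [0, 0, 0, 0, 0, 0, 0.7],
    [0, 0, 0, 0, 0, 0, 0.7],
  ],
)

```text
time: 8.8
ee_pos: [0.5049, 0.0058, 0.2856]
eef_rot: [0.016, 0.984, -0.127, 0.122]
wrist_force: [0.3, 0.2, -1.0]
opening: 0.0393
grip_force: 15.0
```

Run:
```python
from h import *
plan(mastpt(B,-.25,[.001,0,.262]),down(B[2],-.25),1)
o=manip.get_obs();p=o['ee_pos'];r=q(o['eef_rot']);print(p,r.apply([0,0,1]))
im=cams.read_camera("scene");cv2.imwrite('pics/scene4.png',im)
cv2.imwrite('pics/v4.png',cv2.resize(im[145:205,270:345],(750,600),interpolation=cv2.INTER_CUBIC))
a=np.linspace(0,2*np.pi,73)
for z in(.0028,-.0192):
    ring=p+r.apply(np.c_[.02*np.cos(a),.02*np.sin(a),0*a+z]);u=proj("scene",ring);print(z,((u.min(0)-[270,145]+.45)*10),((u.max(0)-[270,145]+.45)*10))
print((proj("scene",mastpt(B,-.25,[[0,0,.246],[0,0,.19]]))-[270,145]+.45)*10)
```

```text
[0.37, -0.68, 1.61, 0.04, 0.15, 0.03]
[0.5049 0.0058 0.2856] [ 0.2366 -0.0632 -0.9696]
0.0028 [297.8177 218.4522] [455.9852 299.1251]
-0.0192 [297.1822 143.2084] [457.4735 222.291 ]
[[379.7604 307.2285]
 [378.6897 489.0467]]
```

View pics/v4.png

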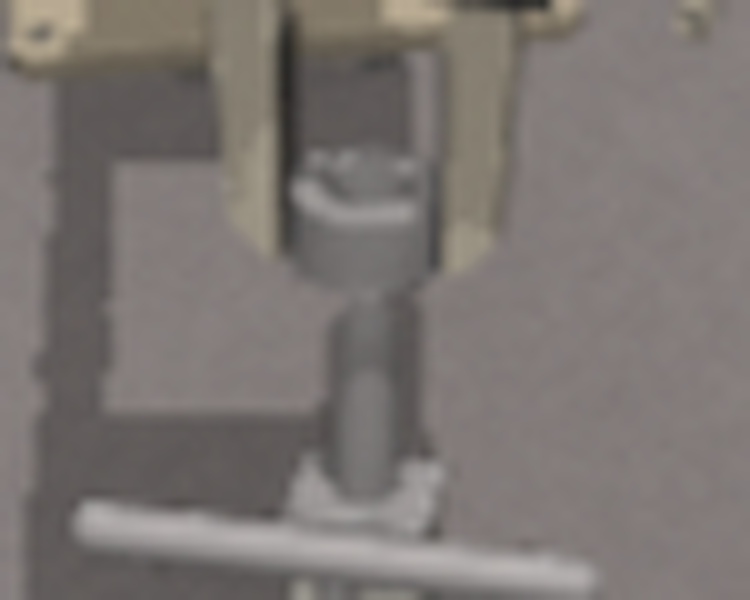

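Call:
arm_command(
  series=[
    [0.3, 0, 5, 0, 0, 0, 0.7],
    [0, 0, 5, 0, 0, 0, 0.7],
    [0, 0, 5, 0, 0, 0, 0.7],
    [0, 0, 5, 0, 0, 0, 0.7],
    [0, 0, 5, 0, 0, 0, 0.7],
    [0, 0, 0, 0, 0, 0, 0.7],
  ],
)

```text
time: 9.45
ee_pos: [0.5109, 0.004, 0.2608]
eef_rot: [0.016, 0.984, -0.128, 0.122]
wrist_force: [1.1, -0.6, -1.9]
opening: 0.039
grip_force: 15.0
```

Call:
arm_command(
  series=[
    [0, 0, 6, 0, 0, 0, 0.7],
    [0, 0, 6, 0, 0, 0, 0.7],
    [0, 0, 6, 0, 0, 0, 0.7],
    [0, 0, 6, 0, 0, 0, 0.7],
    [0, 0, 6, 0, 0, 0, 0.7],
    [0, 0, 0, 0, 0, 0, 0.7],
  ],
)

```text
time: 10.05
ee_pos: [0.5181, 0.0021, 0.2316]
eef_rot: [0.016, 0.984, -0.128, 0.122]
wrist_force: [0.5, 0.0, -2.3]
opening: 0.0386
grip_force: 15.0
```

Run:
```python
from h import *
plan(mastpt(B,-.25,[.001,0,.1928]),down(B[2],-.25),1)
im=cams.read_camera("scene");cv2.imwrite('pics/v5.png',cv2.resize(im[145:205,270:345],(750,600),interpolation=cv2.INTER_CUBIC))
```

```text
[0.49, -0.94, 15.08, 0.07, 0.18, 0.02]
```

View pics/v5.png

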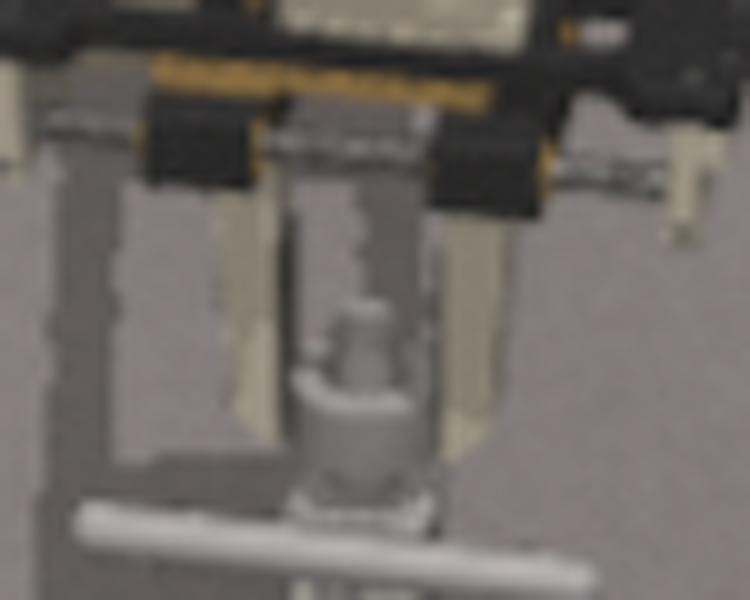

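Call:
arm_command(
  series=[
    [0.2, 0, 5, 0, 0, 0, 0.7],
    [0, 0, 5, 0, 0, 0, 0.7],
    [0, 0, 2, 0, 0, 0, 0.7],
    [0, 0, 0, 0, 0, 0, 0.7],
  ],
)

```text
time: 10.5
ee_pos: [0.5214, 0.0013, 0.2209]
eef_rot: [0.016, 0.984, -0.128, 0.123]
wrist_force: [0.1, 0.1, -1.0]
opening: 0.0393
grip_force: 15.0
```

Call:
arm_command(
  series=[
    [0, 0, 1.5, 0, 0, 0, 0.7],
    [0, 0, 1, 0, 0, 0, 0.7],
    [0, 0, 0, 0, 0, 0, 0.7],
  ],
)

```text
time: 10.8
ee_pos: [0.522, 0.0012, 0.2188]
eef_rot: [0.016, 0.984, -0.128, 0.123]
wrist_force: [-1.2, 0.7, -3.0]
opening: 0.0389
grip_force: 15.0
```

Call:
arm_command(
  series=[
    [0, 0, 1, 0, 0, 0, 0.7],
    [0, 0, 0.8, 0, 0, 0, 0.7],
    [0, 0, 0, 0, 0, 0, 0.7],
  ],
)

```text
time: 11.1
ee_pos: [0.5225, 0.001, 0.2172]
eef_rot: [0.016, 0.984, -0.128, 0.123]
wrist_force: [-1.3, 0.3, -1.1]
opening: 0.0393
grip_force: 15.0
```

Call:
arm_command(
  series=[
    [0, 0, 0, 0, 0, 0, 0.5],
    [0, 0, 0, 0, 0, 0, 0.4],
    [0, 0, 0, 0, 0, 0, 0.3],
    [0, 0, 0, 0, 0, 0, 0.3],
    [0, 0, -20, 0, 0, 0, 0.3],
    [0, 0, -35, 0, 0, 0, 0.3],
    [0, 0, -35, 0, 0, 0, 0.3],
    [0, 0, -35, 0, 0, 0, 0.3],
  ],
)

```text
time: 11.9
ee_pos: [0.4923, 0.009, 0.3397]
eef_rot: [0.016, 0.984, -0.128, 0.123]
wrist_force: [0.5, -0.3, 0.2]
opening: 0.0652
grip_force: 0.0
```

Run:
```python
from h import *
print(manip.get_obs()['ee_pos'])
v=[]
im=cams.read_camera("scene");v.append(cv2.resize(im[165:215,275:325],(400,400),interpolation=cv2.INTER_CUBIC))
im=cams.read_camera("top");v.append(cv2.resize(im[150:210,295:355],(400,400),interpolation=cv2.INTER_CUBIC))
cv2.imwrite('pics/v6.png',np.hstack(v))
a=np.linspace(0,2*np.pi,73)
for z in(.19,.212,.246):
    rr=.02 if z<.22 else .005
    u=proj("scene",mastpt(B,-.25,np.c_[rr*np.cos(a),rr*np.sin(a),0*a+z]));print(z,(u.min(0)-[275,165]+.45)*8,(u.max(0)-[275,165]+.45)*8)
```

```text
[0.4923 0.009  0.3397]
0.19 [202.2476 197.9235] [323.5674 265.6804]
0.212 [201.7988 142.4226] [324.6736 209.1573]
0.246 [248.1356  77.6947] [279.4751  93.9409]
```

View pics/v6.png

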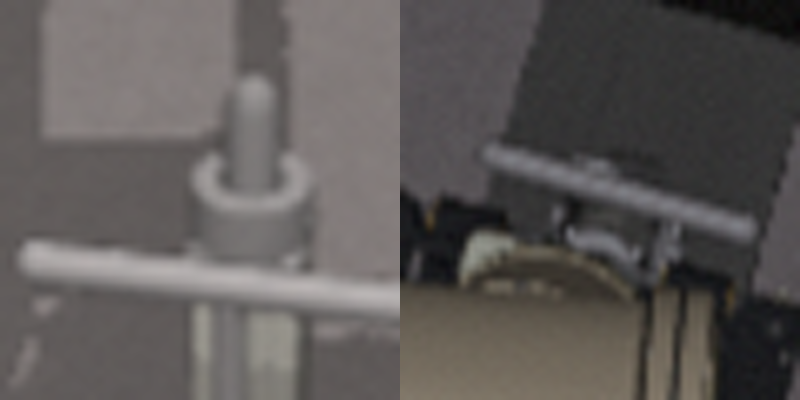

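Run:
```python
from h import *
D=down(B[2],-.25);plan(mastpt(B,-.25,[.008,.048,.32]),D,1)
o=manip.get_obs();print(D.inv().apply(o['ee_pos']-mastpt(B,-.25,[0,0,0])),o['joints'])
```

```text
[3.2, -48.2, 4.13, -0.07, -0.47, 0.0]
[ 0.0048  0.0002 -0.324 ] [-0.0449 -0.4325  1.7901 -0.0529  1.5312  1.779 ]
```

Call:
arm_command(
  series=[
    [2, -16, 0, 0, 0, 0, 1],
    [3, -16, 0, 0, 0, 0, 1],
    [2, -16, 0, 0, 0, 0, 1],
    [0, 0, 0, 0, 0, 0, 1],
    [0, 0, 0, 0, 0, 0, 1],
    [0, 0, 0, 0, 0, 0, 1],
  ],
  grip_force=20,
)

```text
time: 12.6
ee_pos: [0.5114, 0.0531, 0.3397]
eef_rot: [0.017, 0.984, -0.128, 0.123]
wrist_force: [-0.0, -0.1, -0.1]
opening: 0.0218
grip_force: 0.0
```

Run:
```python
from h import *
D=down(B[2],-.25);plan(mastpt(B,-.25,[.008,.048,.185]),D,1)
```

```text
[-0.21, -1.45, 132.44, 0.07, 0.11, 0.01]
```

Call:
arm_command(
  series=[
    [0, -1, 15, 0, 0, 0, 1],
    [0, 0, 30, 0, 0, 0, 1],
    [0, 0, 30, 0, 0, 0, 1],
    [0, 0, 25, 0, 0, 0, 1],
    [0, 0, 20, 0, 0, 0, 1],
    [0, 0, 12, 0, 0, 0, 1],
    [0, 0, 0, 0, 0, 0, 1],
  ],
)

```text
time: 13.3
ee_pos: [0.542, 0.0457, 0.2092]
eef_rot: [0.017, 0.984, -0.128, 0.121]
wrist_force: [0.7, -0.1, -0.4]
opening: 0.0003
grip_force: 0.0
```

Call:
arm_command(
  series=[
    [8.5, 0, 0, 0, 0, 0, 1],
    [8.5, 0, 0, 0, 0, 0, 1],
    [12.5, 0, 1, 0, 0, 0, 1],
    [12.5, 0, 1.5, 0, 0, 0, 1],
    [12, 0, 3.5, 0, 0, 0, 1],
    [12, 0, 4, 0, 0, 0, 1],
    [0, 0, 0, 0, 0, 0, 1],
  ],
)

```text
time: 14.0
ee_pos: [0.6094, 0.0287, 0.22]
eef_rot: [0.016, 0.984, -0.128, 0.124]
wrist_force: [-0.2, -0.0, -0.9]
opening: 0.0003
grip_force: 0.0
```

Run:
```python
from h import *
im=cams.read_camera("scene");v=[cv2.resize(im[150:270,260:360],(400,480),interpolation=cv2.INTER_CUBIC)]
im=cams.read_camera("top");v.append(cv2.resize(im[100:220,280:380],(400,480),interpolation=cv2.INTER_CUBIC))
cv2.imwrite('pics/v7.png',np.hstack(v))
```

```text
(no output)
```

View pics/v7.png

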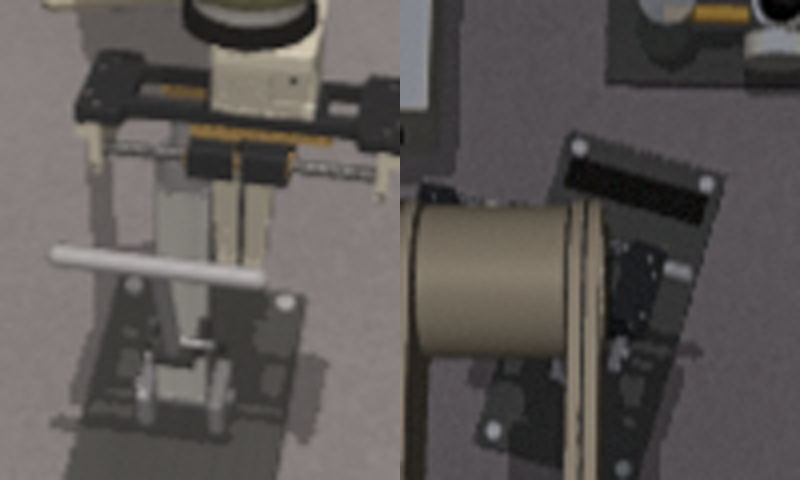

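Call:
arm_command(
  series=[
    [11, 0.5, 6, 0, 0, 0, 1],
    [11, 0.5, 6, 0, 0, 0, 1],
    [9.5, 0.5, 8, 0, 0, 0, 1],
    [9.5, 0.5, 8, 0, 0, 0, 1],
    [8, 0, 10, 0, 0, 0, 1],
    [8, 0, 10, 0, 0, 0, 1],
    [9, 0, 16, 0, 0, 0, 1],
    [0, 0, 0, 0, 0, 0, 1],
  ],
)

```text
time: 14.9
ee_pos: [0.6835, 0.0068, 0.1711]
eef_rot: [0.017, 0.984, -0.128, 0.122]
wrist_force: [0.0, 0.4, 0.2]
opening: 0.0004
grip_force: 0.0
```

Call:
arm_command(
  series=[
    [-5, 0, -20, 0, 0, 0, 1],
    [-8, 0, -40, 0, 0, 0, 1],
    [-10, 0, -45, 0, 0, 0, 1],
    [-10, 0, -45, 0, 0, 0, 1],
    [-15, 0, -40, 0, 0, 0, 1],
    [-25, 8, -15, 0, 0, 0, 0.5],
    [-25, 15, 0, 0, 0, 0, 0.5],
    [-25, 18, 0, 0, 0, 0, 0.5],
  ],
)

```text
time: 15.7
ee_pos: [0.5084, 0.0113, 0.3433]
eef_rot: [0.016, 0.984, -0.127, 0.125]
wrist_force: [-0.1, -0.7, 0.5]
opening: 0.0199
grip_force: 0.0
```

Run:
```python
from h import *
im=cams.read_camera("scene");v=[cv2.resize(im[150:270,260:360],(400,480),interpolation=cv2.INTER_CUBIC)]
im=cams.read_camera("top");v.append(cv2.resize(im[100:220,280:380],(400,480),interpolation=cv2.INTER_CUBIC))
cv2.imwrite('pics/v8.png',np.hstack(v))
D=down(B[2],-.25);o=manip.get_obs();print(o['ee_pos'],D.inv().apply(o['ee_pos']-mastpt(B,-.25,[0,0,0])));plan(mastpt(B,-.25,[0,0,.3]),D,1)
print((proj("scene",mastpt(B,-.25,[[0,0,.246],[.148,.069,.007],[.148,-.069,.007]]))-[260,150]+.4)*4)
```

```text
[0.5067 0.0104 0.3417] [ 0.0151 -0.0042 -0.3179]
[-15.11, 4.21, 17.89, 0.06, 0.05, 0.01]
[[191.7041 102.6914]
 [253.9161 548.695 ]
 [ 45.1228 520.8243]]
```

View pics/v8.png

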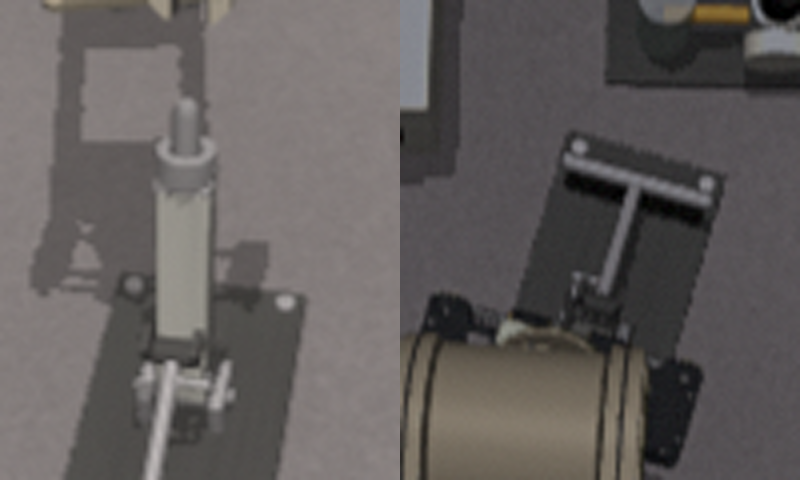

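Call:
arm_command(
  series=[
    [-7, 2, 0, 0, 0, 0, 0.5],
    [-7, 2, 0, 0, 0, 0, 0.5],
    [0, 0, 15, 0, 0, 0, 0.5],
    [0, 0, 20, 0, 0, 0, 0.5],
    [0, 0, 20, 0, 0, 0, 0.5],
    [0, 0, 20, 0, 0, 0, 0.5],
    [0, 0, 15, 0, 0, 0, 0.5],
    [0, 0, 0, 0, 0, 0, 0.5],
  ],
)

```text
time: 16.6
ee_pos: [0.5157, 0.0047, 0.2468]
eef_rot: [0.017, 0.984, -0.127, 0.12]
wrist_force: [0.0, 0.0, 0.2]
opening: 0.0465
grip_force: 0.0
```

Run:
```python
from h import *
D=down(B[2],-.25);o=manip.get_obs();print(D.inv().apply(o['ee_pos']-mastpt(B,-.25,[0,0,0])),o['opening']);plan(mastpt(B,-.25,[0.002,0,.216]),D,1)
```

```text
[ 0.0015 -0.001  -0.2234] 0.04648781298588373
[0.58, 1.0, 7.4, 0.11, 0.39, 0.04]
```

Call:
arm_command(
  series=[
    [0.5, 1, 4, 0, 0.4, 0, 0.5],
    [0, 0, 2.5, 0, 0, 0, 0.5],
    [0, 0, 0, 0, 0, 0, 0.7],
    [0, 0, 0, 0, 0, 0, 0.9],
    [0, 0, 0, 0, 0, 0, 0.9],
    [0, 0, 0, 0, 0, 0, 0.9],
    [0, 0, 0, 0, 0, 0, 0.9],
  ],
  grip_force=45,
)

```text
time: 17.3
ee_pos: [0.5185, 0.0021, 0.245]
eef_rot: [0.018, 0.984, -0.128, 0.126]
wrist_force: [-2.2, -5.1, 2.7]
opening: 0.0164
grip_force: 45.0
```

Run:
```python
from h import *
o=manip.get_obs();p=o['ee_pos'];r=q(o['eef_rot']);H=mastpt(B,0,[0,0,0]);b=R.from_euler('z',B[2])
print(o['opening'],o['grip_force'],o['wrist_force'],o['moment'],b.inv().apply(p-H))
n=20;yax=b.apply([0,1,0]);step=R.from_rotvec(yax*.25/n)
for i in range(n):
    p2=H+step.apply(p-H);r2=step*r
    if i in(0,10,19):print(np.round(np.r_[r.inv().apply(p2-p)*1000,np.degrees((r.inv()*r2).as_rotvec())],3))
    p,r=p2,r2
print(p,r.apply([0,0,1]))
```

```text
0.016420687816588484 45.000834245583974 [-2.2034 -5.0886  2.6643] [-0.772   0.4419 -0.2668] [-0.0504 -0.0008  0.215 ]
[ 2.758  0.     0.088  0.    -0.716 -0.002]
[ 2.758  0.     0.088  0.    -0.716 -0.002]
[ 2.758  0.     0.088  0.    -0.716 -0.002]
[ 0.5715 -0.0119  0.2507] [ 0.0053 -0.0043 -1.    ]
```

Call:
arm_command(
  series=[
    [0, 1, -1.5, 0, 0, 0, 0.9],
    [0, 0, 0, 0, 0, 0, 0.9],
    [0, 0, 0, 0, 0, 0, 0.9],
  ],
)

```text
time: 17.6
ee_pos: [0.5184, 0.0021, 0.245]
eef_rot: [0.017, 0.984, -0.128, 0.127]
wrist_force: [9.2, -1.4, -9.0]
opening: 0.0173
grip_force: 45.0
```

Call:
arm_command(
  series=[
    [0, 0, 1.2, 0, 0, 0, 0.9],
    [2.7, 0, 0.1, 0, -0.7, 0, 0.9],
    [2.7, 0, 0.1, 0, -0.7, 0, 0.9],
    [2.7, 0, 0.1, 0, -0.7, 0, 0.9],
    [2.7, 0, 0.1, 0, -0.7, 0, 0.9],
    [0, 0, 0, 0, 0, 0, 0.9],
  ],
)

```text
time: 18.2
ee_pos: [0.5292, -0.0008, 0.2473]
eef_rot: [0.014, 0.986, -0.128, 0.102]
wrist_force: [-0.9, -1.1, 2.5]
opening: 0.0171
grip_force: 45.0
```

Forces are low and the mast is following, so I'll keep raising it.

Call:
arm_command(
  series=[
    [2.8, 0, 0.1, 0, -0.72, 0, 0.9],
    [2.8, 0, 0.1, 0, -0.72, 0, 0.9],
    [2.8, 0, 0.1, 0, -0.72, 0, 0.9],
    [2.8, 0, 0.1, 0, -0.72, 0, 0.9],
    [2.8, 0, 0.1, 0, -0.72, 0, 0.9],
    [2.8, 0, 0.1, 0, -0.72, 0, 0.9],
    [0, 0, 0, 0, 0, 0, 0.9],
  ],
)

```text
time: 18.9
ee_pos: [0.5453, -0.0052, 0.2496]
eef_rot: [0.009, 0.99, -0.128, 0.065]
wrist_force: [-1.7, -4.9, 5.5]
opening: 0.017
grip_force: 45.0
```

Call:
arm_command(
  series=[
    [2.8, 0, 0.1, 0, -0.72, 0, 0.9],
    [2.8, 0, 0.1, 0, -0.72, 0, 0.9],
    [2.8, 0, 0.1, 0, -0.72, 0, 0.9],
    [2.8, 0, 0.1, 0, -0.72, 0, 0.9],
    [2.8, 0, 0.1, 0, -0.72, 0, 0.9],
    [2.8, 0, 0.1, 0, -0.72, 0, 0.9],
    [0, 0, 0, 0, 0, 0, 0.9],
  ],
)

```text
time: 19.6
ee_pos: [0.5613, -0.0096, 0.2506]
eef_rot: [0.004, 0.991, -0.129, 0.028]
wrist_force: [-1.2, -5.6, 5.4]
opening: 0.0168
grip_force: 45.0
```

Run:
```python
from h import *
o=manip.get_obs();r=q(o['eef_rot']);b=R.from_euler('z',B[2])
print(o['wrist_force'],o['moment'],b.inv().apply(r.apply([0,0,1])),b.inv().apply(o['ee_pos']-mastpt(B,0,[0,0,0])))
```

```text
[-1.1524 -5.6238  5.435 ] [-0.9009  0.2422 -0.0617] [ 0.0563 -0.0013 -0.9984] [-0.0061 -0.0012  0.2206]
```

Call:
arm_command(
  series=[
    [2.8, 0, 0.1, 0, -0.72, 0, 0.9],
    [2.8, 0, 0.1, 0, -0.72, 0, 0.9],
    [2.8, 0, 0.1, 0, -0.72, 0, 0.9],
    [2.6, 0, 0.1, 0, -0.7, 0, 0.9],
    [0, 0, 0.5, 0, 0, 0, 0.9],
    [0, 0, 0, 0, 0, 0, 0.9],
    [0, 0, 0, 0, 0, 0, 0.9],
  ],
)

```text
time: 20.3
ee_pos: [0.572, -0.0125, 0.2507]
eef_rot: [0.001, 0.992, -0.129, 0.004]
wrist_force: [-1.2, -5.5, 5.0]
opening: 0.017
grip_force: 45.0
```

Run:
```python
from h import *
o=manip.get_obs();r=q(o['eef_rot']);b=R.from_euler('z',B[2])
print(o['wrist_force'],o['moment'],b.inv().apply(r.apply([0,0,1])),b.inv().apply(o['ee_pos']-mastpt(B,0,[0,0,0])))
im=cams.read_camera("scene");v=[cv2.resize(im[150:270,260:360],(400,480),interpolation=cv2.INTER_CUBIC)]
im=cams.read_camera("scene");v.append(cv2.resize(im[170:220,275:325],(400,480),interpolation=cv2.INTER_CUBIC))
cv2.imwrite('pics/v9.png',np.hstack(v))
for t in(-.03,0,.03):print(t,(proj("scene",mastpt(B,t,[[0,0,.212],[.016,0,.19]]))-[275,170]+.45)*[8,9.6])
```

```text
[-1.2032 -5.53    5.0495] [-1.061   0.2205  0.0342] [ 0.0078 -0.0015 -1.    ] [ 0.005  -0.0013  0.2207]
-0.03 [[236.6362 272.9683]
 [230.2223 373.9069]]
0 [[232.9256 290.9028]
 [226.962  391.4671]]
0.03 [[229.2111 309.4781]
 [223.7136 409.525 ]]
```

View pics/v9.png

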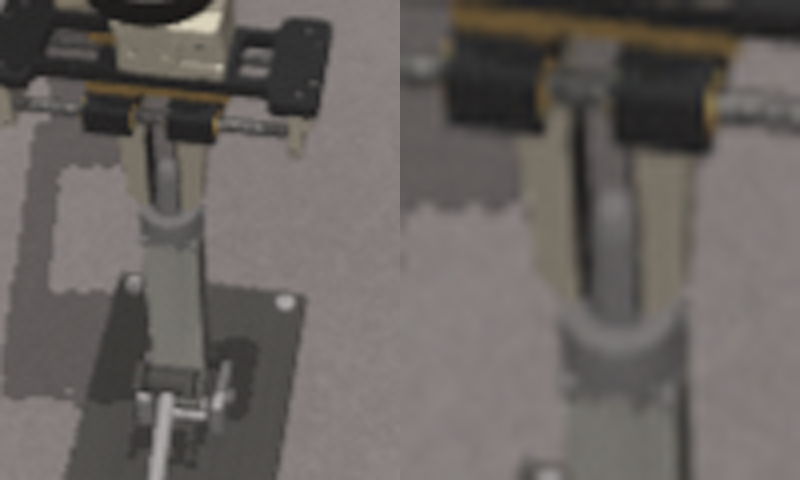

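```bash
python3 -c "
from plant import close_job
print(close_job())"
```

```text
the job is handed in; nothing more can be done
None
```

The job is handed in: the sleeve sits on the shoulder, the prop leg is all the way down, and the arm is gripping the mast by its bare shaft and holding it upright (estimated within about 0.005 rad), about 20 s into the 72 s limit; no verdict came back.

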